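# Check a tube rocker's axle bearings for play

### The arm

A 6-joint arm with a two-finger parallel gripper is mounted at the origin on the work surface. World frame = base frame: x ahead of the robot, y to its left, z up, the work surface at z = 0. Lengths are in m, angles in rad, forces in N, time in s.
With the tool pointing down it reaches from about 0.35 to 0.775 m from the base axis. Payload 5.5 kg.
Tool frame: the origin (TCP) lies midway between the tips of the shut fingers; the grasp point (between the pads) lies behind it (env.grip_point_offset is the z of the grasp point in the tool frame, in m); z points along the fingers, y is the direction in which the jaws open and shut (so a half turn about z gives the same grasp; the last joint's range is limited). The gripper opens to 85 mm and grips with 20 to 120 N. Pads are 22 mm wide; open, the fingers measure 114 mm over their backs; the gripper's body (76 mm by 85 mm) begins 54 mm behind the grasp point. The pads swing forward as they close: fully open they stand 13 mm farther back than shut.
Start: joints at [-1.373, 0.313, 0.046, 1.304, 0, 1.431], TCP at [0.191, -0.543, 0.231] pointing down, gripper open.
Joint ranges: [-2.76, 2.76], [-0.86, 1.69], [-1.03, 1.26], [-2.2, 2.34], [-1.47, 1.5], [-3.14, 3.14]. Speed limits (rad/s): [2.57, 2.57, 3.14, 3.14, 3.14, 3.14].

### API

Orientations are given as a unit quaternion [w, x, y, z].
In Python, from workcell import env, viewer gives the robot as it stands. The module is installed in compiled form; this text tells all that it offers.
- The arm moves only by the shell command python3 -m inch 'ROWS' [OPENING] [FORCE]. ROWS is JSON, a list of rows, each a list of 2 entries, a list of its own where there are three numbers: the shift along the tool's x, y, z in m, then the turn about the tool's z in degrees. In form: [[[tx, ty, tz], spin], ...]. A call has 1 to 5 rows; each row is the pose to reach, as a shift and turn from the pose measured when the call began, along the tool's axes at that moment; what a row does not reach only later rows make up. A row lasts 1/12 s, in which the tool goes at most 41.7 mm and 7.16 degrees, less where a joint would pass 70% of its speed; a pose out of reach is approached as far as the arm can. A call with a gripper value outside its range is refused whole. OPENING is the closure, from 0 (fully open) to 1 (shut), set as the call begins (- or left out, the last holds). The fingers move at their own pace and stop on an object; FORCE is the grip in N (left out, the last holds). Time passes only in rows, so rows that repeat a pose let the fingers close. It gives the time, the measured TCP pose, the force and the opening at its end, in the units of the state.
- env.get_state(): the state, without advancing time (a new reading comes with each control period).
- viewer.read_camera(name): name is "scene" or "top" or "wrist"; returns a dict with "image" (384x512x3 uint8, red, green, blue), "depth" (384x512 float32, m along the optical axis (not along the pixel's ray), 0 where there is no reading), "vertical_fov" (degrees; the focal length in pixels is half the picture's height over the tangent of half this angle, whatever the lens; pixels are square), "cx", "cy" (the principal point, pixels), "R" (3x3) and "t" (3): a world point X has camera coordinates R X + t; the wrist camera has in their place "T_tool_cam" (4x4, takes a point from camera to tool coordinates, whose origin is the TCP and whose axes are the flange's). Camera axes: x right, y down, z forward; pixel columns grow to the right and rows downward; lengths in m; the calibration is good to about 2 mm. A picture is of the moment at which its call begins: read the wrist's pose just before it.
- env.hand_in(): hands the job in, once; it reports no verdict.
The state is a dict: "clock": time; "joint_pos": joint angles; "qvel": joint speeds; "tau": joint torques, N m; "tcp_pos": TCP position; "orientation": TCP orientation; "wrist_force": force on the tool from outside, world axes, zero at the start; "ft_torque": the same for the moment, N m; "finger_gap": finger opening in m.
Only numpy, scipy, OpenCV 4.12 (cv2) and the standard library are available. Lean on these libraries where they do the work, as an engineer would, in place of code of your own. Each camera call takes 0.05 s, during which the arm holds its last target. There are 200 camera calls.

### The job

Two tube rockers stand on the bench; one is loaded with sample tubes, the other is empty. Check the axle bearings of the empty one for play: take its cradle by the bar on top and rock it well over to the robot's left, then well over to the right, 20 degrees or more from level each time with a moment's pause, then leave the cradle level and let go. Leave the loaded cradle as it is.

Things in the scene. Friction and masses are not known exactly. Their poses are not given: they have to be found in the camera images.
- empty_cradle (a joint): Tilt (rad) of the empty rocker's cradle on its axle: 0 level, positive when the bar on top leans to the robot's left (+y), negative to the right; stops at -0.6 and 0.6. Axle level, 85 mm above the bench, within 30 degrees of x. Slightly stiff: moves with about 1 N at the bar and stays where it is left. White base fixed to the bench, 190 x 140 mm; grey motor housing 87 mm high at its far end.
- empty_bar (a point): Middle of the empty cradle's bar: round, aluminium, 12 mm thick, 115 mm free between its two flat arms. Site x runs along the bar (parallel to the axle, away from the robot); z points from axle to bar and leans with the cradle. The bar's centre moves on an arc of 100 mm about the axle (185 mm above the bench when level). Free space of 110 mm below it, down to the shallow grey tray.
- loaded_bar (a point): Middle of the bar of the other rocker, of the same make, size and axes, but with four capped sample tubes lying in its tray. Not to be disturbed. The two stand side by side, either one on the left, bars at least 200 mm apart.

How it is judged:
By the outcome, as a careful person would: the job done as asked, in the order asked, and still so for the second after the job is handed in, with the robot touching nothing.
It also fails if it takes over 35 s, if anything falls off the work surface, if the arm or the gripper's body presses on something with over 40 N, if the wrist force passes 120 N, or if a joint passes its speed limit or range.

## Working session

There is one attempt and no reset: what is moved stays moved. The work goes in short steps, Python scripts to look and compute and a shell command to move; the robot and the scene stay as the last step left them, time stands still between calls to the robot, and variables do not carry over. Pictures are saved under pics/ and viewed, on a budget of 10 in all, crops included, one or two more only if the job needs it, and the job is handed in when it is done.

```bash
mkdir -p pics
python3 - <<'E'
from workcell import env, viewer
import cv2,numpy as np
s=env.get_state();print({k:np.round(v,3) for k,v in s.items()}, env.grip_point_offset)
ims=[]
for n in("scene","top"):
    c=viewer.read_camera(n);np.savez(f"{n}.npz",**c);ims.append(c["image"][:,:,::-1])
    print(n,c["vertical_fov"],c["cx"],c["cy"],np.round(c["R"],3),c["t"])
cv2.imwrite("pics/a.png",cv2.resize(np.vstack(ims),None,fx=.78,fy=.78) if 0 else ims[0]);cv2.imwrite("pics/b.png",ims[1])
E
```

```text
{'clock': np.float64(0.0), 'joint_pos': array([-1.373,  0.314,  0.045,  1.304, -0.   ,  1.431]), 'qvel': array([ 0.   , -0.   , -0.001,  0.002,  0.001,  0.   ]), 'tau': array([ 0.0000e+00, -4.8063e+01,  2.9853e+01,  2.0000e-02, -0.0000e+00,
       -0.0000e+00]), 'tcp_pos': array([ 0.19 , -0.542,  0.23 ]), 'orientation': array([-0.001,  0.986,  0.168, -0.   ]), 'wrist_force': array([ 0.022,  0.346, -0.794]), 'ft_torque': array([ 0.04 , -0.004,  0.04 ]), 'finger_gap': np.float64(0.086)} -0.0187
scene 47.004212531208054 253.03715158143854 188.81697941444074 [[ 0.56   0.828  0.009]
 [ 0.716 -0.478 -0.509]
 [-0.418  0.291 -0.861]] [-0.29115471 -0.31033363  1.32704413]
top 49.083723233467495 246.83234802024253 192.08764713391687 [[-0.005 -1.     0.007]
 [-0.995  0.004 -0.102]
 [ 0.102 -0.007 -0.995]] [-0.00110444  0.54531638  1.09908089]
```

View pics/a.png

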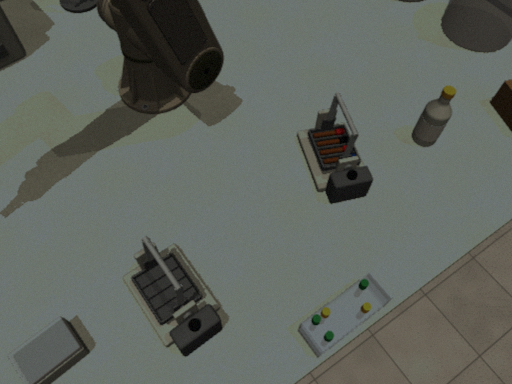

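View pics/b.png

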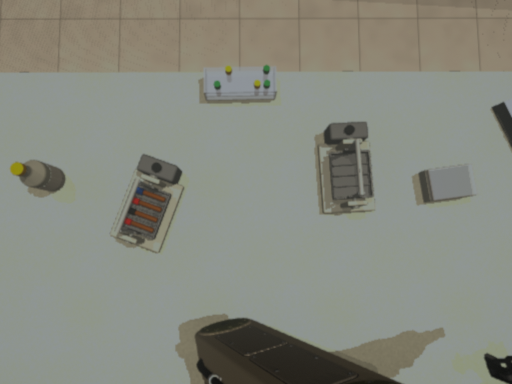

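The empty rocker is on the robot's right: base around (345,175) in the top view, bar near column 361. The loaded one with the tubes is on the left, around (148,205). Next I'll locate the bar and base from depth.

Run:
```python
import numpy as np,cv2
def cloud(n):
    c=np.load(n+".npz");d=c["depth"];f=192/np.tan(np.radians(c["vertical_fov"])/2)
    v,u=np.mgrid[:384,:512];P=np.stack([(u-c["cx"])/f*d,(v-c["cy"])/f*d,d],-1)
    return (P-c["t"])@c["R"],d>0
for n,(u0,u1,v0,v1) in (("top",(305,385,115,220)),("scene",(110,230,225,365))):
    P,ok=cloud(n);Q=P[v0:v1,u0:u1][ok[v0:v1,u0:u1]]
    print(n,len(Q),"z hist",np.histogram(Q[:,2],np.arange(-.01,.22,.01))[0])
    for a,b in((.02,.05),(.05,.08),(.08,.1),(.1,.15),(.15,.2)):
        m=Q[(Q[:,2]>a)&(Q[:,2]<b)]
        if len(m)>8:
            r=cv2.minAreaRect(m[:,:2].astype(np.float32))
            l=cv2.fitLine(m.astype(np.float32),cv2.DIST_HUBER,0,.01,.01).ravel()
            print(a,b,len(m),np.round(r[0],3),np.round(r[1],3),round(r[2],1),np.round(l,3),np.round(m.min(0),3),np.round(m.max(0),3))
```

```text
top 8366 z hist [1594 2310   70 1197   66  256 1099  362  111  572  181   70  133   11
   11    4    7    8    4  183  117    0]
0.02 0.05 1519 [ 0.606 -0.27 ] [0.228 0.141] 3.1 [ 0.975  0.214  0.059  0.566 -0.233  0.031] [ 0.488 -0.346  0.02 ] [ 0.717 -0.197  0.05 ]
0.05 0.08 1572 [ 0.611 -0.273] [0.216 0.106] 3.3 [ 0.96   0.276  0.042  0.606 -0.264  0.058] [ 0.502 -0.328  0.05 ] [ 0.716 -0.215  0.08 ]
0.08 0.1 753 [ 0.609 -0.272] [0.224 0.101] 3.9 [ 1.     0.02  -0.022  0.679 -0.264  0.089] [ 0.497 -0.316  0.08 ] [ 0.722 -0.215  0.1  ]
0.1 0.15 229 [ 0.606 -0.27 ] [0.206 0.049] 3.0 [ 0.997  0.071  0.009  0.581 -0.267  0.113] [ 0.502 -0.298  0.1  ] [ 0.709 -0.242  0.149]
0.15 0.2 319 [ 0.586 -0.262] [0.129 0.015] 3.5 [ 0.998  0.058  0.01   0.59  -0.26   0.189] [ 0.521 -0.273  0.151] [ 0.65  -0.251  0.195]
scene 16721 z hist [6707 3403   69 1592   53  412 1554  507  165 1088  279  172  162   27
   25   27   24   25   16  344   70    0]
0.02 0.05 2057 [ 0.608 -0.268] [0.23 0.14] 3.1 [ 0.821 -0.566 -0.068  0.617 -0.271  0.034] [ 0.491 -0.343  0.02 ] [ 0.725 -0.195  0.05 ]
0.05 0.08 2226 [ 0.618 -0.27 ] [0.211 0.105] 3.0 [ 0.998  0.038  0.048  0.638 -0.285  0.059] [ 0.512 -0.326  0.05 ] [ 0.725 -0.213  0.08 ]
0.08 0.1 1367 [ 0.618 -0.267] [0.211 0.099] 2.6 [ 0.995  0.101 -0.024  0.684 -0.265  0.088] [ 0.513 -0.313  0.08 ] [ 0.725 -0.213  0.1  ]
0.1 0.15 413 [ 0.589 -0.269] [0.169 0.05 ] 3.3 [ 0.996  0.09  -0.007  0.61  -0.27   0.114] [ 0.504 -0.298  0.1  ] [ 0.673 -0.24   0.15 ]
0.15 0.2 479 [ 0.588 -0.261] [0.13  0.018] 2.8 [ 0.998  0.055  0.015  0.581 -0.259  0.188] [ 0.524 -0.273  0.15 ] [ 0.653 -0.249  0.194]
```

```bash
cat > nav.py <<'E'
import sys,numpy as np
from scipy.spatial.transform import Rotation as Ro
from workcell import env
def go(x,y,z,yaw):
    s=env.get_state();w,a,b,c=s["orientation"];R=Ro.from_quat([a,b,c,w]).as_matrix()
    d=R.T@(np.array([x,y,z])-s["tcp_pos"]);cur=np.degrees(np.arctan2(R[1,0],R[0,0]))
    print("t",round(float(s["clock"]),2),"tcp",np.round(s["tcp_pos"],4),"yaw",round(cur,2),"tilt",np.round(R[:,2],3),"shift mm",np.round(d*1e3,1),"spin",round(cur-yaw,1),"F",np.round(s["wrist_force"],1),"gap",np.round(s["finger_gap"],4))
if __name__=="__main__": go(*map(float,sys.argv[1:5]))
E
python3 -m inch '[[[0.467,-0.133,-0.03],16],[[0.467,-0.133,-0.03],16],[[0.467,-0.133,-0.03],16],[[0.467,-0.133,-0.03],16],[[0.467,-0.133,-0.03],16]]' 0 30; python3 nav.py .587 -.262 .27 3.3
```

```text
clock: 0.52
tcp_pos: [0.3574, -0.4239, 0.2434]
orientation: [-0.001, 1.0, 0.029, -0.0]
wrist_force: [0.2, -1.6, -0.4]
finger_gap: 0.0852
t 0.52 tcp [ 0.3574 -0.4239  0.2434] yaw 3.3 tilt [-0.001  0.002 -1.   ] shift mm [ 238.5 -148.5  -26.4] spin -0.0 F [ 0.2 -1.6 -0.4] gap 0.0852
```

Run:
```python
import numpy as np
def cloud(n):
    c=np.load(n+".npz");d=c["depth"];f=192/np.tan(np.radians(c["vertical_fov"])/2)
    v,u=np.mgrid[:384,:512];P=np.stack([(u-c["cx"])/f*d,(v-c["cy"])/f*d,d],-1)
    return ((P-c["t"])@c["R"])[d>0]
a=np.radians(3.2);ex=np.array([np.cos(a),np.sin(a)]);ey=np.array([-ex[1],ex[0]])
for n in("top","scene"):
    Q=cloud(n);q=Q[:,:2]-[.587,-.27];u,v,z=q@ex,q@ey,Q[:,2]
    m=(abs(u)<.06)&(abs(v)<.04)&(z>.045)&(z<.075)   # tray
    print(n,"tray slope deg",[round(float(np.degrees(np.arctan(np.polyfit(v[k],z[k],1)[0]))),2) for k in (m,m&(abs(z-np.median(z[m]))<.008))],np.median(z[m]))
    m=(abs(u)<.045)&(abs(v)<.06)&(z>.17)&(z<.21);print("bar v,z",np.median(v[m]),z[m].max(),v[m].min(),v[m].max())
    for lo,hi in((.02,.035),):
        m=(abs(u)<.06)&(abs(v)<.09)&(z>lo)&(z<hi);print("base v",v[m].min(),v[m].max())
    m=(u>.05)&(u<.16)&(abs(v)<.09)&(z>.075)&(z<.1);print("housing v",np.percentile(v[m],[1,99]),np.percentile(u[m],[1,99]))
```

```text
top tray slope deg [-5.68, -4.78] 0.053188823209053264
bar v,z 0.009572160766636762 0.1949730600553643 0.002002690776775009 0.014553245304525855
base v -0.07168087296763787 0.06916246515992334
housing v [-0.04926333  0.04790356] [0.0572315  0.13277544]
scene tray slope deg [-5.31, -4.1] 0.05378537888681914
bar v,z 0.009948737910458019 0.19390319976071077 0.004353621000412832 0.016573299652894422
base v -0.06885550299711021 0.07104977543952283
housing v [-0.04790706  0.04877482] [0.06286162 0.13555018]
```

```bash
python3 -m inch '[[[0.238,-0.150,-0.026],0],[[0.238,-0.150,-0.026],0],[[0.238,-0.150,-0.026],0],[[0.238,-0.150,-0.026],0],[[0.238,-0.150,-0.026],0]]' ; python3 -m inch '[[[0.035,-0.021,-0.005],0],[[0.035,-0.021,-0.005],0],[[0.035,-0.021,-0.005],0]]'
python3 - <<'E'
from nav import *
from workcell import viewer
import cv2
go(.587,-.2605,.168,3.3)
s=env.get_state();w,a,b,c=s["orientation"];R=Ro.from_quat([a,b,c,w]).as_matrix()
k=viewer.read_camera("wrist");cv2.imwrite("pics/w1.png",k["image"][:,:,::-1])
d=k["depth"];f=192/np.tan(np.radians(k["vertical_fov"])/2);T=k["T_tool_cam"]
v,u=np.mgrid[:384,:512];P=np.stack([(u-k["cx"])/f*d,(v-k["cy"])/f*d,d],-1)[d>0]
Q=(P@T[:3,:3].T+T[:3,3])@R.T+s["tcp_pos"]
a=np.radians(3.2);ex=np.array([np.cos(a),np.sin(a)]);ey=np.array([-ex[1],ex[0]])
q=Q[:,:2]-[.587,-.27];u,v,z=q@ex,q@ey,Q[:,2]
m=(abs(u)<.08)&(abs(v)<.06)&(z>.165)&(z<.205);print("bar",m.sum(),np.percentile(u[m],[0,50,100]),np.percentile(v[m],[1,50,99]),z[m].max(),np.degrees(np.arctan(np.polyfit(u[m],v[m],1)[0])))
m=(abs(u)<.1)&(abs(v)<.1)&(z>.02)&(z<.035);print("base v",m.sum(),np.percentile(v[m],[1,99]))
m=(u>.07)&(u<.12)&(abs(v)<.1)&(z>.08)&(z<.1);print("hous v",m.sum(),np.percentile(v[m],[1,99]) if m.sum() else 0)
E
```

```text
clock: 0.93
tcp_pos: [0.5263, -0.3027, 0.2625]
orientation: [-0.001, 1.0, 0.029, -0.001]
wrist_force: [-0.3, -1.1, -0.7]
finger_gap: 0.0853
clock: 1.18
tcp_pos: [0.5617, -0.2777, 0.2667]
orientation: [-0.002, 1.0, 0.031, -0.001]
wrist_force: [-0.3, -0.3, -0.6]
finger_gap: 0.0854
t 1.18 tcp [ 0.5617 -0.2777  0.2667] yaw 3.56 tilt [-0.002  0.003 -1.   ] shift mm [ 26.5 -15.3  98.7] spin 0.3 F [-0.3 -0.3 -0.6] gap 0.0854
bar 2235 [-0.06349345  0.0095816   0.06623975] [-0.00065916  0.00726695  0.01379469] 0.19088114698004105 -0.032220847221446976
base v 3736 [-0.07129459  0.0671255 ]
hous v 2895 [-0.05015983  0.04558212]
```

View pics/w1.png

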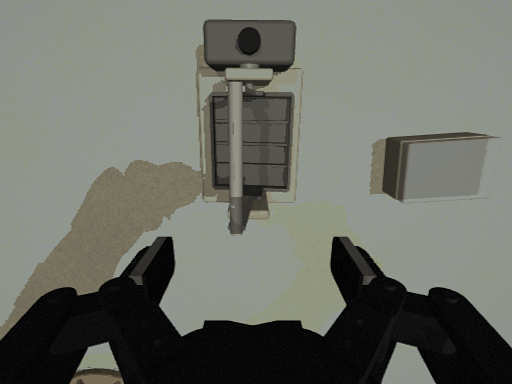

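The bar (columns 230–243, rows 80–235) runs parallel to the tool x axis. It sits to the left of the base centreline, about +5° tilt. There is nothing else near the fingers. Lower and grip.

```bash
python3 -m inch '[[[0.0265,-0.014,0.01],0.3],[[0.0265,-0.014,0.03],0.3],[[0.0265,-0.014,0.065],0.3],[[0.0265,-0.014,0.1],0.3],[[0.0265,-0.014,0.1],0.3]]' ; python3 -m inch '[[[0,0,0],0],[[0,0,0],0],[[0,0,0],0]]'; python3 nav.py .587 -.262 .166 3.3
```

```text
clock: 1.65
tcp_pos: [0.58, -0.2616, 0.1585]
orientation: [-0.005, 1.0, 0.026, -0.007]
wrist_force: [-1.9, 0.9, -1.1]
finger_gap: 0.0854
clock: 1.9
tcp_pos: [0.5804, -0.2629, 0.1606]
orientation: [-0.005, 1.0, 0.026, -0.006]
wrist_force: [-0.2, 0.4, -0.2]
finger_gap: 0.0853
t 1.9 tcp [ 0.5804 -0.2629  0.1606] yaw 2.93 tilt [-0.013  0.009 -1.   ] shift mm [ 6.6 -0.7 -5.5] spin -0.4 F [-0.2  0.4 -0.2] gap 0.0853
```

```bash
python3 -m inch '[[[0.0065,-0.0005,-0.005],0],[[0.0065,-0.0005,-0.005],0],[[0.0065,-0.0005,-0.005],0],[[0.0065,-0.0005,-0.005],0],[[0.0065,-0.0005,-0.005],0]]' 1 30; python3 -m inch '[[[0,0,0],0],[[0,0,0],0],[[0,0,0],0],[[0,0,0],0],[[0,0,0],0]]';python3 nav.py .587 -.262 .166 3.3
```

```text
clock: 2.32
tcp_pos: [0.5869, -0.2623, 0.166]
orientation: [-0.004, 1.0, 0.026, -0.006]
wrist_force: [0.1, 0.1, 0.9]
finger_gap: 0.0256
clock: 2.73
tcp_pos: [0.5867, -0.2622, 0.1662]
orientation: [-0.004, 1.0, 0.026, -0.006]
wrist_force: [-1.0, 0.6, 2.9]
finger_gap: 0.0109
t 2.73 tcp [ 0.5867 -0.2622  0.1662] yaw 2.93 tilt [-0.012  0.008 -1.   ] shift mm [ 0.3 -0.2  0.2] spin -0.4 F [-1.   0.6  2.9] gap 0.0109
```

```bash
python3 -m inch '[[[0,-0.009,0.0013],0],[[0,-0.018,0.0035],0],[[0,-0.028,0.007],0],[[0,-0.036,0.0105],0],[[0,-0.036,0.0105],0]]'; python3 nav.py .585 -.2261 .1554 2.93; python3 -m inch '[[[0,0,0],0],[[0,0,0],0],[[0,0,0],0],[[0,0,0],0],[[0,0,0],0]]';python3 nav.py .585 -.2261 .1554 2.93
```

```text
clock: 3.15
tcp_pos: [0.5848, -0.2235, 0.1554]
orientation: [-0.005, 1.0, 0.027, -0.006]
wrist_force: [-0.5, 1.4, 2.4]
finger_gap: 0.011
t 3.15 tcp [ 0.5848 -0.2235  0.1554] yaw 3.06 tilt [-0.012  0.01  -1.   ] shift mm [ 0.1  2.6 -0. ] spin 0.1 F [-0.5  1.4  2.4] gap 0.011
clock: 3.57
tcp_pos: [0.5847, -0.2233, 0.1553]
orientation: [-0.006, 1.0, 0.027, -0.006]
wrist_force: [-1.3, 0.3, 2.5]
finger_gap: 0.0109
t 3.57 tcp [ 0.5847 -0.2233  0.1553] yaw 3.05 tilt [-0.013  0.011 -1.   ] shift mm [ 0.1  2.8 -0.1] spin 0.1 F [-1.3  0.3  2.5] gap 0.0109
```

```bash
python3 -m inch '[[[0,0,0],0],[[0,0,0],0],[[0,0,0],0],[[0,0,0],0],[[0,0,0],0]]'
cat > look.py <<'E'
import sys,numpy as np,cv2
from workcell import env,viewer
n="scene";c=viewer.read_camera(n);cv2.imwrite(f"pics/{sys.argv[1]}.png",cv2.resize(c["image"][200:384,80:280,::-1],None,fx=3,fy=3))
a=np.radians(3.2);ex=np.array([np.cos(a),np.sin(a)]);ey=np.array([-ex[1],ex[0]])
for n in("scene","top"):
    c=viewer.read_camera(n);d=c["depth"];f=192/np.tan(np.radians(c["vertical_fov"])/2)
    v,u=np.mgrid[:384,:512];P=np.stack([(u-c["cx"])/f*d,(v-c["cy"])/f*d,d],-1);Q=((P-c["t"])@c["R"])[d>0]
    q=Q[:,:2]-[.587,-.27];u,v,z=q@ex,q@ey,Q[:,2]
    m=(abs(u)<.05)&(abs(v)<.045)&(z>.025)&(z<.1)
    if m.sum()>50:
        l=cv2.fitLine(np.stack([v[m],z[m]],1).astype(np.float32),cv2.DIST_HUBER,0,.01,.01).ravel()
        print(n,m.sum(),"tray tilt deg",round(float(-np.degrees(np.arctan(l[1]/l[0]))),2))
    m=(abs(u)<.05)&(abs(v)<.06)&(z>.16)&(z<.21)
    if m.sum(): print("bar v",np.median(v[m]),z[m].max())
E
python3 look.py left
```

```text
clock: 3.98
tcp_pos: [0.5848, -0.2234, 0.1554]
orientation: [-0.006, 1.0, 0.027, -0.006]
wrist_force: [-0.2, 0.8, 2.0]
finger_gap: 0.0109
scene 1599 tray tilt deg 27.65
bar v 0.04593881104056548 0.20996264491985572
top 161 tray tilt deg 43.35
bar v 0.04945135358723007 0.18258363124313673
```

View pics/left.png

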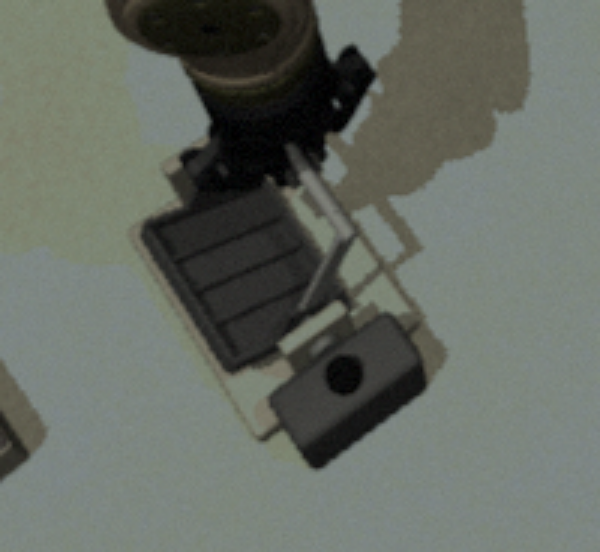

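```bash
python3 -m inch '[[[0,0.018,-0.0065],0],[[0,0.040,-0.011],0],[[0,0.062,-0.0105],0],[[0,0.082,-0.006],0],[[0,0.093,-0.001],0]]'; python3 -m inch '[[[0,0,0],0],[[0,0,0],0],[[0,0,0],0],[[0,0,0],0],[[0,0,0],0]]';python3 nav.py .587 -.3169 .1554 2.93
```

```text
clock: 4.55
tcp_pos: [0.5901, -0.3183, 0.1553]
orientation: [-0.005, 1.0, 0.026, -0.005]
wrist_force: [0.7, 2.1, 1.2]
finger_gap: 0.0107
clock: 4.97
tcp_pos: [0.59, -0.3178, 0.1553]
orientation: [-0.005, 1.0, 0.026, -0.006]
wrist_force: [0.2, -1.7, 0.2]
finger_gap: 0.011
t 4.97 tcp [ 0.59   -0.3178  0.1553] yaw 3.02 tilt [-0.012  0.01  -1.   ] shift mm [-2.9 -1.1 -0.1] spin 0.1 F [ 0.2 -1.7  0.2] gap 0.011
```

```bash
python3 -m inch '[[[0,0,0],0],[[0,0,0],0],[[0,0,0],0],[[0,0,0],0],[[0,0,0],0]]'; python3 look.py right
```

```text
clock: 5.38
tcp_pos: [0.59, -0.3175, 0.1555]
orientation: [-0.005, 1.0, 0.026, -0.006]
wrist_force: [-0.2, -1.1, 2.1]
finger_gap: 0.011
scene 1540 tray tilt deg -27.04
bar v -0.04374630469991835 0.20993101374321987
top 1087 tray tilt deg -26.89
bar v -0.04547774908551402 0.20927706777103777
```

View pics/right.png

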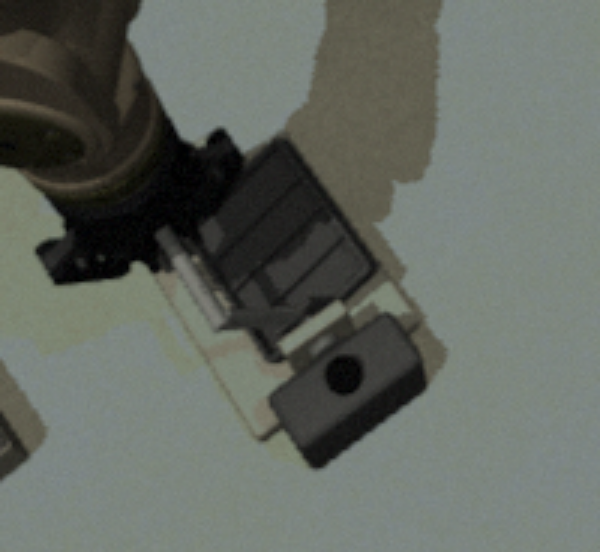

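```bash
python3 -m inch '[[[0,-0.0115,-0.005],0],[[0,-0.025,-0.009],0],[[0,-0.037,-0.0105],0],[[0,-0.0465,-0.0105],0],[[0,-0.0465,-0.0105],0]]'; python3 -m inch '[[[0,0,0],0],[[0,0,0],0],[[0,0,0],0]]';python3 nav.py .588 -.271 .1663 2.93; python3 look.py level
```

```text
clock: 5.95
tcp_pos: [0.5876, -0.2694, 0.1675]
orientation: [-0.005, 1.0, 0.027, -0.005]
wrist_force: [-2.8, -1.6, 8.5]
finger_gap: 0.0108
clock: 6.2
tcp_pos: [0.5875, -0.2688, 0.1676]
orientation: [-0.006, 1.0, 0.027, -0.005]
wrist_force: [-1.2, -0.2, 5.5]
finger_gap: 0.0109
t 6.2 tcp [ 0.5875 -0.2688  0.1676] yaw 3.13 tilt [-0.011  0.011 -1.   ] shift mm [0.3 2.3 1.2] spin 0.2 F [-1.2 -0.2  5.5] gap 0.0109
scene 1463 tray tilt deg 1.07
bar v 0.002553439413509956 0.20991356677318446
top 839 tray tilt deg 0.24
bar v 0.003137378564021239 0.20974072874891964
```

```bash
python3 -m inch '[[[0,0.002,0.001],0],[[0,0.002,0.001],0],[[0,0.002,0.001],0],[[0,0.002,0.001],0]]';python3 nav.py .588 -.271 .1663 2.93; python3 look.py level2
```

```text
clock: 6.68
tcp_pos: [0.5877, -0.2714, 0.1675]
orientation: [-0.005, 1.0, 0.027, -0.005]
wrist_force: [-3.5, 0.1, 8.9]
finger_gap: 0.0105
t 6.68 tcp [ 0.5877 -0.2714  0.1675] yaw 3.09 tilt [-0.01   0.011 -1.   ] shift mm [ 0.3 -0.4  1.2] spin 0.2 F [-3.5  0.1  8.9] gap 0.0105
scene 1470 tray tilt deg -0.56
bar v 1.786342182715371e-05 0.20939990042071002
top 874 tray tilt deg -0.11
bar v 0.0005051849342040927 0.19528603196835573
```

Level within about 0.5°. Open wide, lift straight up, and verify.

```bash
python3 -m inch '[[[0,0,0.001],0],[[0,0,0.001],0],[[0,0,0.001],0],[[0,0,0.001],0],[[0,0,0.001],0]]' 0;  python3 -m inch '[[[0,0,0],0],[[0,0,0],0],[[0,0,0],0]]'; python3 look.py rel; python3 -m inch '[[[0,0,-0.01],0],[[0,0,-0.035],0],[[0,0,-0.07],0],[[0,0,-0.1],0],[[0,0,-0.1],0]]'; python3 -m inch '[[[-0.15,0,-0.03],0],[[-0.15,0,-0.03],0],[[-0.15,0,-0.03],0],[[-0.15,0,-0.03],0],[[-0.15,0,-0.03],0]]'; python3 look.py free
```

```text
clock: 7.25
tcp_pos: [0.5875, -0.2712, 0.1658]
orientation: [-0.006, 1.0, 0.027, -0.005]
wrist_force: [-0.1, 0.1, -0.5]
finger_gap: 0.0705
clock: 7.5
tcp_pos: [0.5875, -0.2711, 0.1656]
orientation: [-0.006, 1.0, 0.027, -0.006]
wrist_force: [-0.3, -0.4, -0.2]
finger_gap: 0.0854
scene 1507 tray tilt deg -0.47
bar v -0.00012700425982946814 0.20980868737993105
top 753 tray tilt deg -1.33
bar v 0.0005373004753358745 0.2056732356290054
clock: 8.07
tcp_pos: [0.5908, -0.2736, 0.274]
orientation: [-0.003, 1.0, 0.027, -0.001]
wrist_force: [0.5, -0.4, -0.1]
finger_gap: 0.0856
clock: 8.48
tcp_pos: [0.4374, -0.282, 0.3076]
orientation: [-0.001, 1.0, 0.026, 0.0]
wrist_force: [1.3, 0.5, 0.8]
finger_gap: 0.0856
scene 1511 tray tilt deg -0.05
bar v -7.592631113530886e-05 0.1937252202705676
top 1109 tray tilt deg -0.52
bar v -0.0008726683440686365 0.19477598425742115
```

View pics/free.png

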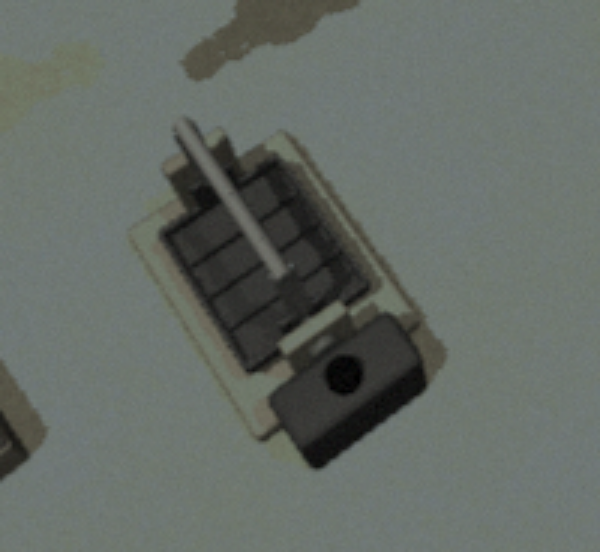

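The picture shows the cradle free and level, with the bar running from (180,125) to (285,270) and the gripper clear of it.

```bash
python3 -m inch '[[[0,0,0],0],[[0,0,0],0],[[0,0,0],0]]'; python3 -c "
from workcell import env
env.hand_in()"
```

```text
clock: 8.88
tcp_pos: [0.4421, -0.2821, 0.3044]
orientation: [-0.002, 1.0, 0.027, -0.0]
wrist_force: [0.4, 0.1, 0.4]
finger_gap: 0.0853
the job is handed in; nothing more can be done
```

I rocked the empty cradle (the one on the robot's right) by its bar to about +28° left, then to about −27° right. Each side got a pause of roughly 0.8 s. I then set it level, let go, and backed the gripper off above it, handing in at about 8.9 s.

- **Tilt readings:** The cradle started about 5° to the left. After release the scene camera reads −0.05° and the top camera −0.5°, with the bar within 1 mm of the axle plane. The top camera's left reading of 43° (beyond the 34° stop) had few tray points because the arm was in the way. I relied on the scene camera (27.7°) and the tool position (about 28°) there.
- **Forces:** Every wrist reading printed after a move was under about 10 N.
- **Loaded rocker:** I never went near it, but I did not take a picture of it again at the end.

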